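# Plug the blue light module into the microscope illuminator

### The arm

A 6-joint arm with a two-finger parallel gripper is mounted at the origin on the work surface. World frame = base frame: x ahead of the robot, y to its left, z up, the work surface at z = 0. Lengths are in m, angles in rad, forces in N, time in s.
With the tool pointing down it reaches from about 0.275 to 0.825 m from the base axis. Payload 5.2 kg.
Tool frame: the origin (TCP) lies midway between the tips of the shut fingers; the grasp point (between the pads) lies 19 mm behind it; z points along the fingers, y is the line along which they close (so a half turn about z gives the same grasp; the last joint's range is limited). The gripper opens to 93 mm and grips with 3 to 60 N. Pads are 15 mm wide; open, the fingers measure 128 mm over their backs; the gripper's body (75 mm by 188 mm) begins 65 mm behind the grasp point.
Start: joints at [1.033, 0.259, 1.535, -0, 1.348, -0.203], TCP at [0.181, 0.519, 0.219] pointing down, gripper open.
Joint ranges: [-3.14, 3.14], [-0.91, 2.08], [0.19, 2.58], [-1.22, 4.36], [0.22, 2.71], [-3.12, 3.12]. Speed limits (rad/s): [2.57, 2.57, 3.14, 3.14, 3.14, 3.14].

### API

Orientations are given as a unit quaternion [x, y, z, w].
In Python, from cell import state, camera, hand_in gives the robot as it stands. The module is installed in compiled form; this text tells all that it offers.
- The arm moves only by the tool apply_moves, never from a script. Its argument "increments" is a list of rows, each a list of 5 numbers: the shift along the tool's x, y, z in cm, then the turn about the tool's z in rad, then the closure in counts, from 0 (fully open) to 255 (shut). In form: [[x, y, z, roll, hand], ...]. A call has exactly 10 rows; each row shifts and turns the commanded pose from where the row before left it, along the tool's axes as they then stand; what a row does not reach is not made up. A row lasts 1/10 s, in which the tool goes at most 50 mm and 8.59 degrees, less where a joint would pass 70% of its speed; a pose out of reach is approached as far as the arm can. A call with a gripper value outside its range is refused whole. The fingers move at their own pace and stop on an object; the grip force is fixed at half the most. Time passes only in rows, so rows that do not move let the fingers close, or fill a call up. It gives the time, the measured TCP pose, the force, the opening and the grip force at its end, in the units of the state.
- state(): the state, without advancing time (a new reading comes with each control period).
- camera(name): name is "scene" or "side" or "wrist"; returns a dict with "color" (420x560x3 uint8, blue, green, red), "z_map" (420x560 float32, m along the optical axis (not along the pixel's ray), 0 where there is no reading), "fx", "fy", "cx", "cy" (pixels), "k1" (the pictures are not rectified: a ray, as slopes to the right and down, at radius r is drawn at 1 + k1 r^2 times it, then the intrinsics apply), "pose" (4x4, takes a point from camera to world coordinates). Camera axes: x right, y up, looking along -z (the intrinsics and any distortion apply to the point x, -y, -z); pixel columns grow to the right and rows downward; lengths in m; the calibration is good to about 2 mm. A picture is of the moment at which its call begins.
- hand_in(): hands the job in; it is judged then, once.
The state is a dict: "t": time; "joint_positions": joint angles; "dq": joint speeds; "joint_efforts": joint torques, N m; "position": TCP position; "ee_rot": TCP orientation; "ft_force": force on the tool from outside, world axes, zero at the start; "torque": the same for the moment, N m; "finger_gap": finger opening in m; "gripper_force": force on a finger pad.
Only numpy, scipy, OpenCV 4.12 (cv2) and the standard library are available. Lean on these libraries where they do the work, as an engineer would, in place of code of your own. Each camera call takes 0.05 s, during which the arm holds its last target. There are 200 camera calls.

### The job

Take the light module with the blue cap and plug it upright into the socket on top of the microscope illuminator, lowering it in (not dropping it) until it is fully home on the bottom of the socket, then let go of it. Leave the green and the amber module standing where they are.

Things in the scene. Friction and masses are not known exactly. Their poses are not given: they have to be found in the camera images.
- blue_mid (a point): Centre (half-way up) of the module to plug in: a plain upright block, 50 mm along its x, 34 along its y, 90 tall (z), light grey with a bright blue cap (top 18 mm) and thin blue band; about 0.18 kg, loose, on the bench. Its lower end is the plug; no front or back: a half turn about z fits as well.
- green_mid (a point): Centre (half-way up) of another light module of the same shape and size, with a green cap; loose, standing on the bench, to be left alone.
- amber_mid (a point): Centre (half-way up) of another light module of the same shape and size, with an amber (orange-yellow) cap; loose, standing on the bench, to be left alone.
- socket (a point): Centre of the flat bottom of the socket in a fixed white box (160x200 mm, 50 tall, blue stripe round its foot). z up; x along the hole's long side: the module's x goes along it, either way round. Hole 58 (x) by 42 (y) mm, in a grey collar 78x62 flaring 6 mm a side over its top 10 mm. Bottom 38, rim 60 mm above the bench. A module rests on the bottom, no snap: home = centre 45 mm above this point.
There are look-alikes about, which are no part of the job. Leave any pink look-alike of the part that bears blue_mid alone. Leave any brown look-alike of the part that bears green_mid alone.

How it is judged:
By the outcome, as a careful person would: the job done as asked, in the order asked, and still so for the second after the job is handed in, with the robot touching nothing.
It also fails if it takes over 42 s, if anything falls off the work surface, if the arm or the gripper's body presses on something with over 40 N, if the wrist force passes 120 N, or if a joint passes its speed limit or range.

## Working session

There is one attempt and no reset: what is moved stays moved. The work goes in short steps, Python scripts to look and compute and a tool call to move; the robot and the scene stay as the last step left them, time stands still between calls to the robot, and variables do not carry over. Pictures are saved under pics/ and viewed, at most 10 in all, crops included, and the job is handed in when it is done.

Besides the shell and the picture viewer there is one more tool, called after "Request:" by a JSON object that holds its "method" and its "body", one argument or row to a line. apply_moves: Moves the arm, as the interface text tells. Its arguments: {"type":"object","properties":{"increments":{"type":"array"}},"required":["increments"]}

```bash
mkdir -p pics
cat > h.py <<'E'
import numpy as np, cv2
from cell import state, camera, hand_in
def cloud(c):
    h,w=c["z_map"].shape
    v,u=np.mgrid[:h,:w].astype(float)
    K=np.array([[c["fx"],0,c["cx"]],[0,c["fy"],c["cy"]],[0,0,1.]])
    p=cv2.undistortPoints(np.stack([u.ravel(),v.ravel()],1)[:,None],K,np.array([c["k1"],0,0,0.]))[:,0].reshape(h,w,2)
    z=c["z_map"]
    P=np.stack([p[...,0]*z,-p[...,1]*z,-z],-1)
    W=P@c["pose"][:3,:3].T+c["pose"][:3,3]
    W[z==0]=np.nan
    return W
E
python3 - <<'E'
from h import *
a=[]
for n in ("scene","side"):
    c=camera(n); cv2.imwrite(f"pics/{n}0.png",c["color"]); np.savez(f"{n}0.npz",W=cloud(c),c=c["color"]); print(n,c["pose"].round(3).tolist())
s=state(); print(s)
E
```

```text
scene [[-0.516, -0.618, 0.593, 1.035], [0.856, -0.366, 0.364, 0.236], [-0.007, 0.696, 0.718, 0.638], [0.0, 0.0, 0.0, 1.0]]
side [[-0.972, 0.091, -0.216, 0.338], [-0.234, -0.432, 0.871, 0.837], [-0.014, 0.897, 0.442, 0.532], [0.0, 0.0, 0.0, 1.0]]
{'t': 0.1, 'joint_positions': array([ 1.03318273e+00,  2.59251215e-01,  1.53595702e+00, -1.20707095e-05,
        1.34798753e+00, -2.02826804e-01]), 'dq': array([ 0.00093469, -0.00123027, -0.0045271 ,  0.00064755,  0.00130676,
        0.00013351]), 'joint_efforts': array([ 3.86995744e-03, -4.38203931e+01, -2.84645373e+01,  7.21691502e-02,
        3.61528806e-02, -7.96953032e-05]), 'position': array([0.18045647, 0.51904339, 0.21791768]), 'ee_rot': array([ 1.66611376e-01,  9.86022316e-01, -7.49378497e-04, -2.84533367e-04]), 'ft_force': array([-0.18326909,  0.17509793,  0.33225357]), 'torque': array([ 0.0116642 , -0.02154553, -0.04332017]), 'gripper_force': 0.0, 'finger_gap': 0.09294138787674726}
```

View pics/scene0.png

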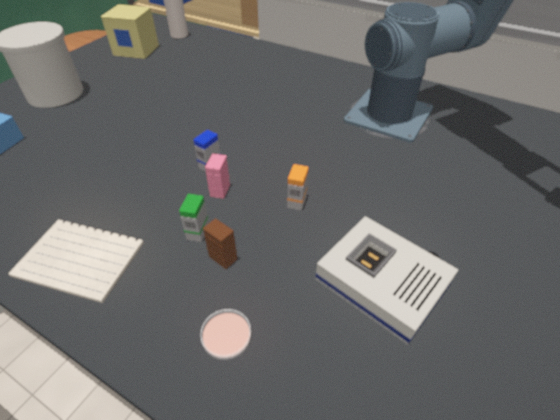

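View pics/side0.png

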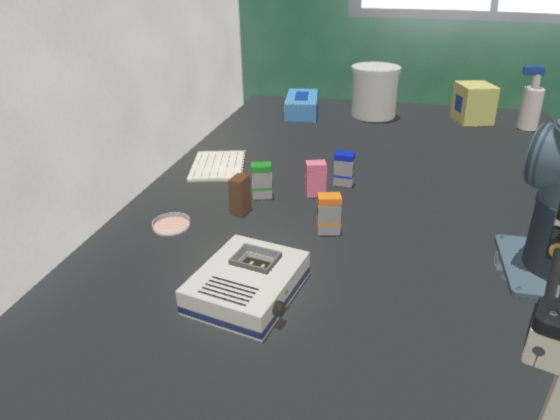

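The scene view shows the blue cap at (206,140) with the pink block close by at (218,165), and the socket at (371,257). The side view shows the blue cap at (344,156), the pink block at (316,165) and the socket at (255,258).

Run:
```python
from h import *
for n,(bx),(px) in (("scene",(190,125,225,175),(203,150,235,200)),("side",(328,146,362,190),(300,155,330,200))):
    d=np.load(n+"0.npz"); W=d["W"]; hsv=cv2.cvtColor(d["c"],cv2.COLOR_BGR2HSV); H,S,V=[hsv[...,i].astype(int) for i in range(3)]
    def top(m,lo,hi,nm,box):
        b=np.zeros(H.shape,bool); b[box[1]:box[3],box[0]:box[2]]=1
        m=m&b&(W[...,2]>lo)&(W[...,2]<hi); P=W[m][:,:2]
        if len(P)<5: print(n,nm,"few",len(P)); return
        r=cv2.minAreaRect(P.astype(np.float32)*1000); print(n,nm,len(P),np.median(W[m][:,2]).round(4),P.mean(0).round(4),r)
    full=(0,0,560,420)
    top((H>110)&(H<130)&(S>150),.084,.097,"blue",bx)
    top((H>150)&(S>60),.080,.11,"pink",px)
    top((H>50)&(H<70)&(S>150),.084,.097,"green",full)
    top((H>8)&(H<20)&(S>180),.084,.097,"amber",(280,160,345,240))
    ib=(310,210,465,340) if n=="scene" else (175,230,320,335)
    top(V>0,.045,.0545,"box",ib)
    top(V>0,.0575,.064,"rim",ib)
    top(V>0,.03,.043,"bottom",(355,240,390,272) if n=="scene" else (238,248,275,270))
```

```text
scene blue 192 0.0873 [ 0.4611 -0.3126] ((460.26019287109375, -313.2129211425781), (35.6708869934082, 50.16881561279297), 86.2149429321289)
scene pink 263 0.0873 [ 0.5245 -0.2331] ((521.437744140625, -235.13624572753906), (52.596675872802734, 34.158164978027344), 18.595069885253906)
scene green 249 0.0876 [ 0.6543 -0.1944] ((652.917236328125, -196.08338928222656), (50.002689361572266, 31.661636352539062), 19.797651290893555)
scene amber few 2
scene box 7015 0.0488 [0.5777 0.1985] ((568.1742553710938, 187.86656188964844), (199.68849182128906, 164.6388702392578), 78.99525451660156)
scene rim 220 0.0584 [0.5659 0.1534] ((562.9443359375, 153.73342895507812), (62.21993637084961, 79.38258361816406), 78.80680084228516)
scene bottom 484 0.0367 [0.5555 0.1528] ((556.7999877929688, 152.86080932617188), (39.562171936035156, 50.899898529052734), 78.67097473144531)
side blue 118 0.0903 [ 0.4547 -0.3037] ((454.72784423828125, -306.89508056640625), (32.87087631225586, 48.5465087890625), 85.03446960449219)
side pink 181 0.0894 [ 0.5165 -0.2266] ((517.427734375, -231.03103637695312), (49.38666915893555, 38.081363677978516), 20.665773391723633)
side green few 0
side amber few 0
side box 5673 0.0496 [0.5656 0.2101] ((566.60302734375, 190.67373657226562), (204.60545349121094, 165.30313110351562), 78.83090209960938)
side rim 326 0.0595 [0.5603 0.1562] ((560.0631713867188, 155.4072265625), (65.94403076171875, 79.42523956298828), 79.18856811523438)
side bottom 237 0.0386 [0.5632 0.1421] ((563.0712890625, 146.37539672851562), (30.02338981628418, 51.287391662597656), 76.98063659667969)
```

Request:
{"method": "apply_moves", "body": {
  "increments": [
    [-2.67,-3.46,0,0,0],
    [-2.67,-3.46,0,0,0],
    [-2.67,-3.46,0,0,0],
    [-2.67,-3.46,0,0,0],
    [-2.67,-3.46,0,0,0],
    [-2.67,-3.46,0,0,0],
    [-2.67,-3.46,0,0,0],
    [-2.67,-3.46,0,0,0],
    [-2.67,-3.46,0,0,0],
    [-2.67,-3.46,0,0,0]
  ]
}}

```text
t: 1.1
position: [0.3191, 0.1033, 0.2187]
ee_rot: [0.166, 0.986, 0.0, 0.0]
ft_force: [-0.4, -0.3, 0.4]
finger_gap: 0.0932
gripper_force: 0.0
```

Request:
{"method": "apply_moves", "body": {
  "increments": [
    [-2.67,-3.46,0,0,0],
    [-2.67,-3.46,0,0,0],
    [-2.67,-3.46,0,0,0],
    [-2.67,-3.46,0,0,0],
    [-2.67,-3.46,0,0,0],
    [-2.67,-3.46,0,0,0],
    [-2.67,-3.46,0,0,0],
    [-2.67,-3.46,0,0,0],
    [-2.67,-3.46,0,0,0],
    [-2.67,-3.46,0,0,0]
  ]
}}

```text
t: 2.1
position: [0.4577, -0.3112, 0.2181]
ee_rot: [0.167, 0.986, 0.0, -0.0]
ft_force: [0.2, 0.0, 0.3]
finger_gap: 0.0931
gripper_force: 0.0
```

```bash
cat >> h.py <<'E'
from scipy.spatial.transform import Rotation as R
def todo(x,y,z,ydeg):
    "tool-frame shift (cm) at the present orientation, and roll to bring tool y to heading ydeg (mod 180)"
    s=state(); M=R.from_quat(s["ee_rot"]).as_matrix()
    h=np.degrees(np.arctan2(M[1,1],M[0,1])); e=(ydeg-h+90)%180-90
    print("pos",s["position"].round(4),"yhead",h.round(2),"tilt z",M[:,2].round(4),"F",s["ft_force"].round(1),"gap",round(s["finger_gap"],4),"gf",round(s["gripper_force"],1),"t",s["t"])
    print("shift cm",(M.T@(np.array([x,y,z])-s["position"])*100).round(2),"roll",round(-np.radians(e),3),"q6",s["joint_positions"][5].round(2))
E
python3 - <<'E'
from h import *
todo(.4575,-.31,.218,85.5)
c=camera("wrist"); cv2.imwrite("pics/w1.png",c["color"]); W=cloud(c)
hsv=cv2.cvtColor(c["color"],cv2.COLOR_BGR2HSV); H,S,V=[hsv[...,i].astype(int) for i in range(3)]
m=(H>110)&(H<130)&(S>150)&(W[...,2]>.084)&(W[...,2]<.097)
P=W[m][:,:2]; print(len(P)); print(cv2.minAreaRect(P.astype(np.float32)*1000), np.median(W[m][:,2]))
E
```

```text
pos [ 0.4577 -0.3112  0.2181] yhead 70.79 tilt z [-6.e-04  8.e-04 -1.e+00] F [0.2 0.  0.3] gap 0.0931 gf 0.0 t 2.1
shift cm [0.06 0.11 0.01] roll -0.257 q6 -2.03
1977
((454.17828369140625, -312.9465637207031), (33.20661163330078, 49.68659591674805), 85.48741149902344) 0.08885490853613914
```

View pics/w1.png

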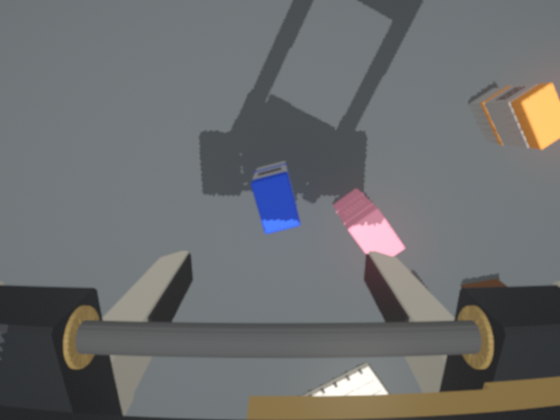

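The wrist view shows the blue cap centred at (276,202), with its long side vertical in the picture, and the pink block at (370,222). The measured pose agrees with the other cameras. Next I align and descend.

Request:
{"method": "apply_moves", "body": {
  "increments": [
    [0.13,-0.13,0,0,0],
    [0,0,0,-0.1,0],
    [0,0,0,-0.1,0],
    [0,0,0,-0.057,0],
    [0,0,3,0,0],
    [0,0,3,0,0],
    [0,0,2,0,0],
    [0,0,1,0,0],
    [0,0,0,0,0],
    [0,0,0,0,0]
  ]
}}

```text
t: 3.15
position: [0.4563, -0.3102, 0.1295]
ee_rot: [0.039, 0.999, -0.0, 0.0]
ft_force: [-0.2, -0.5, -0.4]
finger_gap: 0.0933
gripper_force: 0.0
```

Run:
```python
from h import *
todo(.456,-.312,.041,85.5)
```

```text
pos [ 0.4563 -0.3102  0.1295] yhead 85.57 tilt z [ 7.e-04 -6.e-04 -1.e+00] F [-0.2 -0.5 -0.4] gap 0.0933 gf 0.0 t 3.15
shift cm [ 0.03 -0.17  8.85] roll 0.001 q6 -2.29
```

Request:
{"method": "apply_moves", "body": {
  "increments": [
    [0,-0.17,1.5,0,0],
    [0,0,1.5,0,0],
    [0,0,1.5,0,0],
    [0,0,1.5,0,0],
    [0,0,1.5,0,0],
    [0,0,1,0,0],
    [0,0,0.35,0,0],
    [0,0,0,0,0],
    [0,0,0,0,100],
    [0,0,0,0,180]
  ]
}}

```text
t: 4.15
position: [0.4563, -0.3125, 0.041]
ee_rot: [0.039, 0.999, -0.001, 0.001]
ft_force: [0.5, 0.9, -0.8]
finger_gap: 0.0817
gripper_force: 0.0
```

Request:
{"method": "apply_moves", "body": {
  "increments": [
    [0,0,0,0,255],
    [0,0,0,0,255],
    [0,0,0,0,255],
    [0,0,0,0,255],
    [0,0,0,0,255],
    [0,0,0,0,255],
    [0,0,0,0,255],
    [0,0,0,0,255],
    [0,0,0,0,255],
    [0,0,0,0,255]
  ]
}}

```text
t: 5.15
position: [0.4558, -0.3121, 0.0401]
ee_rot: [0.039, 0.999, 0.0, -0.0]
ft_force: [0.2, 0.1, -0.8]
finger_gap: 0.034
gripper_force: 30.0
```

Request:
{"method": "apply_moves", "body": {
  "increments": [
    [0,0,-1,0,255],
    [0,0,-1.5,0,255],
    [0,0,-2,0,255],
    [0,0,-2,0,255],
    [0,0,-2,0,255],
    [0,0,-2,0,255],
    [0,0,-2,0,255],
    [0,0,-1.5,0,255],
    [0,0,-1,0,255],
    [0,0,0,0,255]
  ]
}}

```text
t: 6.15
position: [0.4565, -0.3125, 0.1919]
ee_rot: [0.039, 0.999, -0.001, 0.001]
ft_force: [-0.5, -0.9, -1.0]
finger_gap: 0.0337
gripper_force: 30.0
```

Run:
```python
from h import *
todo(.5615,.1545,.19,79)
for n in ("scene","side"):
    c=camera(n); W=cloud(c); hsv=cv2.cvtColor(c["color"],cv2.COLOR_BGR2HSV); H,S,V=[hsv[...,i].astype(int) for i in range(3)]
    cv2.imwrite(f"pics/{n}2.png",c["color"])
    d=np.linalg.norm(W[...,:2]-state()["position"][:2],axis=-1)
    m=(H>110)&(H<130)&(S>120)&(W[...,2]>.15)&(d<.06); P=W[m]
    print(n,len(P),P.min(0),P.max(0)) if len(P) else print(n,0)
```

```text
pos [ 0.4565 -0.3125  0.1919] yhead 85.55 tilt z [ 0.0021 -0.0021 -1.    ] F [-0.5 -0.9 -1. ] gap 0.0337 gf 30.0 t 6.15
shift cm [-6.85 47.38  0.11] roll 0.114 q6 -2.3
scene 232 [ 0.44032323 -0.3379957   0.17600956] [ 0.48971499 -0.29504413  0.3932574 ]
side 119 [ 0.43083923 -0.32346364  0.17628464] [ 0.48075136 -0.2880521   0.24092251]
```

Request:
{"method": "apply_moves", "body": {
  "increments": [
    [-0.17,1.2,0,0,255],
    [-0.34,2.4,0,0,255],
    [-0.34,2.4,0,0,255],
    [-0.34,2.4,0,0,255],
    [-0.34,2.4,0,0,255],
    [-0.34,2.4,0,0,255],
    [-0.34,2.4,0,0,255],
    [-0.34,2.4,0,0,255],
    [-0.34,2.4,0,0,255],
    [-0.34,2.4,0,0,255]
  ]
}}

```text
t: 7.25
position: [0.5051, -0.0852, 0.1892]
ee_rot: [0.039, 0.999, 0.001, -0.001]
ft_force: [1.0, 0.6, -1.5]
finger_gap: 0.0339
gripper_force: 30.0
```

Request:
{"method": "apply_moves", "body": {
  "increments": [
    [-0.34,2.4,0,0,255],
    [-0.34,2.4,0,0,255],
    [-0.34,2.4,0,0,255],
    [-0.34,2.4,0,0,255],
    [-0.34,2.4,0,0,255],
    [-0.34,2.4,0,0,255],
    [-0.34,2.4,0,0,255],
    [-0.34,2.4,0,0,255],
    [-0.34,2.4,0,0,255],
    [-0.34,2.4,0,0,255]
  ]
}}

```text
t: 8.25
position: [0.5573, 0.1511, 0.189]
ee_rot: [0.039, 0.999, 0.0, -0.001]
ft_force: [0.6, -0.5, -1.4]
finger_gap: 0.0339
gripper_force: 30.0
```

Run:
```python
from h import *
todo(.5615,.1545,.125,79)
```

```text
pos [0.5573 0.1511 0.189 ] yhead 85.56 tilt z [-2.4e-03  1.0e-04 -1.0e+00] F [ 0.6 -0.5 -1.4] gap 0.0339 gf 30.0 t 8.25
shift cm [-0.41  0.37  6.4 ] roll 0.115 q6 -1.42
```

Request:
{"method": "apply_moves", "body": {
  "increments": [
    [-0.2,0.2,0,0.057,255],
    [-0.2,0.17,0,0.058,255],
    [0,0,1,0,255],
    [0,0,1.5,0,255],
    [0,0,1.5,0,255],
    [0,0,1.5,0,255],
    [0,0,0.9,0,255],
    [0,0,0,0,255],
    [0,0,0,0,255],
    [0,0,0,0,255]
  ]
}}

```text
t: 9.25
position: [0.5632, 0.1527, 0.1268]
ee_rot: [0.096, 0.995, 0.0, 0.001]
ft_force: [0.8, -1.4, -0.7]
finger_gap: 0.0338
gripper_force: 30.0
```

Run:
```python
from h import *
todo(.5615,.1545,.125,79)
out=[]
for n in ("scene","side"):
    c=camera(n); W=cloud(c); np.savez(n+"3.npz",W=W,c=c["color"])
    z=W[...,2]; P0=np.array([.5615,.1545]); d=np.linalg.norm(W[...,:2]-P0,axis=-1)
    u=np.array([np.cos(np.radians(-11)),np.sin(np.radians(-11))]); w=np.array([-u[1],u[0]])
    a=(W[...,:2]-P0)@u; b=(W[...,:2]-P0)@w
    m=(z>.045)&(z<.0545)&(abs(a)<.2)&(abs(b)<.2)
    print(n,"box",cv2.minAreaRect(W[m][:,:2].astype(np.float32)*1000))
    m=(z>.0575)&(z<.063)&(d<.06)
    print("rim a,b ranges",np.percentile(a[m],[1,99]).round(4),np.percentile(b[m],[1,99]).round(4),m.sum())
    m=(z>.09)&(z<.115)&(d<.06)
    print("mod low a,b",np.percentile(a[m],[2,98]).round(4),np.percentile(b[m],[2,98]).round(4),m.sum())
    v,uu=np.where(d<.06); k=c["color"][v.min()-60:v.max()+40,uu.min()-40:uu.max()+40]
    out.append(cv2.resize(k,(400,400)))
cv2.imwrite("pics/m3.png",np.hstack(out))
```

```text
pos [0.5632 0.1527 0.1268] yhead 78.96 tilt z [ 1.2e-03  1.0e-04 -1.0e+00] F [ 0.8 -1.4 -0.7] gap 0.0338 gf 30.0 t 9.25
shift cm [0.2  0.15 0.18] roll -0.001 q6 -1.3
scene box ((568.5454711914062, 187.91708374023438), (199.72744750976562, 162.74354553222656), 79.1214828491211)
rim a,b ranges [-0.0374  0.0408] [-0.0315  0.0307] 173
mod low a,b [-0.0076  0.0306] [-0.0179  0.0149] 238Traceback (most recent call last):
  File "<stdin>", line 16, in <module>
cv2.error: OpenCV(4.12.0) /io/opencv/modules/imgproc/src/resize.cpp:4208: error: (-215:Assertion failed) !ssize.empty() in function 'resize'
```

Run:
```python
from h import *
todo(.5615,.1545,.125,79)
out=[]
for n in ("scene","side"):
    c=camera(n); W=cloud(c)
    z=W[...,2]; P0=np.array([.5615,.1545]); d=np.linalg.norm(W[...,:2]-P0,axis=-1)
    u=np.array([np.cos(np.radians(-11)),np.sin(np.radians(-11))]); w=np.array([-u[1],u[0]])
    a=(W[...,:2]-P0)@u; b=(W[...,:2]-P0)@w
    for nm,lo,hi in (("rim",.0575,.063),("low",.09,.115),("cap",.163,.185)):
        m=(z>lo)&(z<hi)&(d<.06)
        if m.sum(): print(n,nm,np.percentile(a[m],[1,99]).round(4),np.percentile(b[m],[1,99]).round(4),m.sum())
    x,y=(370,220) if n=="scene" else (255,220)
    out.append(cv2.resize(c["color"][y-80:y+80,x-80:x+80],(400,400),interpolation=cv2.INTER_CUBIC))
cv2.imwrite("pics/m3.png",np.hstack(out))
```

```text
pos [0.5633 0.1527 0.127 ] yhead 78.96 tilt z [ 1.6e-03  1.0e-04 -1.0e+00] F [-0.3 -0.5 -1.7] gap 0.0341 gf 30.0 t 9.3
shift cm [0.21 0.14 0.2 ] roll -0.001 q6 -1.3
scene rim [-0.0371  0.0408] [-0.0316  0.0304] 167
scene low [-0.0145  0.0307] [-0.0187  0.015 ] 231
scene cap [-0.01    0.0301] [-0.0347  0.0311] 645
side rim [-0.0408  0.0377] [-0.0299  0.0343] 279
side low [-0.0236  0.0267] [-0.0171  0.0185] 402
side cap [-0.0234  0.0244] [-0.0307  0.0342] 465
```

View pics/m3.png

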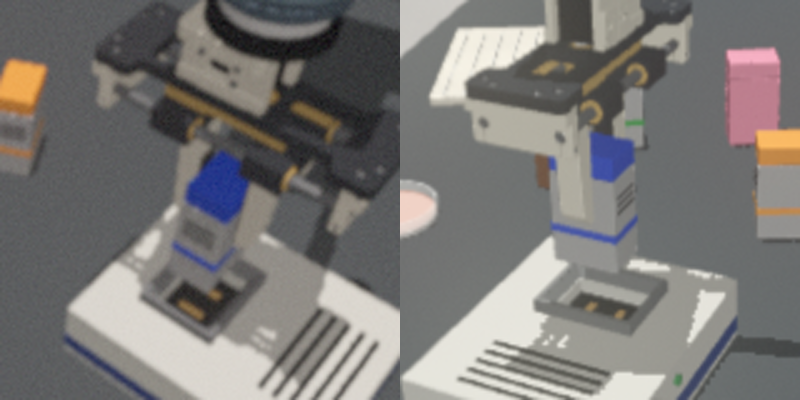

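The left crop (scene) and right crop (side) show the module held upright above the socket, about 3.4 mm too far along the socket's x and 1.4 mm short in y. Both cameras agree. I correct this and start lowering.

Request:
{"method": "apply_moves", "body": {
  "increments": [
    [0.34,0.14,0,0,255],
    [0,0,0,0,255],
    [0,0,0.8,0,255],
    [0,0,0.8,0,255],
    [0,0,0.6,0,255],
    [0,0,0.5,0,255],
    [0,0,0.4,0,255],
    [0,0,0.3,0,255],
    [0,0,0,0,255],
    [0,0,0,0,255]
  ]
}}

```text
t: 10.4
position: [0.5598, 0.1547, 0.0923]
ee_rot: [0.096, 0.995, 0.0, 0.0]
ft_force: [-0.5, -0.3, -1.5]
finger_gap: 0.0338
gripper_force: 30.0
```

Run:
```python
from h import *
todo(.5599,.1546,.0785,79)
for n in ("scene","side"):
    c=camera(n); W=cloud(c)
    z=W[...,2]; P0=np.array([.5615,.1545]); d=np.linalg.norm(W[...,:2]-P0,axis=-1)
    u=np.array([np.cos(np.radians(-11)),np.sin(np.radians(-11))]); w=np.array([-u[1],u[0]])
    a=(W[...,:2]-P0)@u; b=(W[...,:2]-P0)@w
    for nm,lo,hi in (("rim",.0575,.063),("low",.07,.085)):
        m=(z>lo)&(z<hi)&(d<.06)
        if m.sum(): print(n,nm,np.percentile(a[m],[1,99]).round(4),np.percentile(b[m],[1,99]).round(4),m.sum())
```

```text
pos [0.5598 0.1547 0.0923] yhead 78.95 tilt z [ 2.e-04  0.e+00 -1.e+00] F [-0.5 -0.3 -1.5] gap 0.0338 gf 30.0 t 10.4
shift cm [-0.01 -0.01  1.38] roll -0.001 q6 -1.3
scene rim [-0.0371  0.0409] [-0.0312  0.0303] 193
scene low [-0.0009  0.027 ] [-0.0175  0.0163] 124
side rim [-0.0408  0.0379] [-0.0284  0.0336] 297
side low [-0.0276  0.0232] [-0.0149  0.0199] 245
```

Centred within 1 mm and no contact force. I lower it slowly.

Request:
{"method": "apply_moves", "body": {
  "increments": [
    [0,0,0.2,0,255],
    [0,0,0.2,0,255],
    [0,0,0.2,0,255],
    [0,0,0.2,0,255],
    [0,0,0.15,0,255],
    [0,0,0.15,0,255],
    [0,0,0.1,0,255],
    [0,0,0.05,0,255],
    [0,0,0,0,255],
    [0,0,0,0,255]
  ]
}}

```text
t: 11.5
position: [0.5597, 0.1547, 0.0797]
ee_rot: [0.096, 0.995, 0.0, 0.0]
ft_force: [-0.4, -0.8, -1.9]
finger_gap: 0.0338
gripper_force: 30.0
```

Request:
{"method": "apply_moves", "body": {
  "increments": [
    [0,0,0.05,0,255],
    [0,0,0.05,0,255],
    [0,0,0.05,0,255],
    [0,0,0,0,255],
    [0,0,0,0,255],
    [0,0,0,0,255],
    [0,0,0,0,255],
    [0,0,0,0,255],
    [0,0,0,0,255],
    [0,0,0,0,255]
  ]
}}

```text
t: 12.5
position: [0.5596, 0.1546, 0.0781]
ee_rot: [0.096, 0.995, -0.0, -0.0]
ft_force: [-0.3, 0.3, -1.4]
finger_gap: 0.034
gripper_force: 30.0
```

Request:
{"method": "apply_moves", "body": {
  "increments": [
    [0,0,0.03,0,255],
    [0,0,0.03,0,255],
    [0,0,0.03,0,255],
    [0,0,0,0,255],
    [0,0,0,0,255],
    [0,0,0,0,255],
    [0,0,0,0,255],
    [0,0,0,0,255],
    [0,0,0,0,255],
    [0,0,0,0,255]
  ]
}}

```text
t: 13.5
position: [0.5597, 0.1547, 0.0781]
ee_rot: [0.096, 0.995, 0.0, 0.0]
ft_force: [-2.1, 0.6, 6.1]
finger_gap: 0.0338
gripper_force: 30.0
```

Contact is felt at the expected home height. I release and retreat.

Request:
{"method": "apply_moves", "body": {
  "increments": [
    [0,0,0,0,120],
    [0,0,0,0,100],
    [0,0,0,0,60],
    [0,0,0,0,20],
    [0,0,0,0,0],
    [0,0,0,0,0],
    [0,0,0,0,0],
    [0,0,0,0,0],
    [0,0,0,0,0],
    [0,0,0,0,0]
  ]
}}

```text
t: 14.5
position: [0.5596, 0.1546, 0.0772]
ee_rot: [0.096, 0.995, -0.0, -0.0]
ft_force: [-0.1, -0.5, 0.1]
finger_gap: 0.0928
gripper_force: 0.0
```

Request:
{"method": "apply_moves", "body": {
  "increments": [
    [0,0,-0.5,0,0],
    [0,0,-1,0,0],
    [0,0,-2,0,0],
    [0,0,-2,0,0],
    [0,0,-2,0,0],
    [0,0,-2,0,0],
    [0,0,-2,0,0],
    [0,0,-1,0,0],
    [0,0,0,0,0],
    [0,0,0,0,0]
  ]
}}

```text
t: 15.5
position: [0.5594, 0.1546, 0.2019]
ee_rot: [0.096, 0.995, -0.0, -0.0]
ft_force: [0.2, -0.9, -1.0]
finger_gap: 0.0928
gripper_force: 0.0
```

Run:
```python
from h import *
todo(.5599,.1546,.2,79)
out=[]
for n in ("scene","side"):
    c=camera(n); W=cloud(c); z=W[...,2]; d=np.linalg.norm(W[...,:2]-[.5605,.1545],axis=-1)
    hsv=cv2.cvtColor(c["color"],cv2.COLOR_BGR2HSV)
    m=(hsv[...,0]>110)&(hsv[...,0]<130)&(hsv[...,1]>150)&(d<.04)&(z>.1)
    t=m&(z>np.percentile(z[m],95)-.006)
    print(n,"cap z max",np.percentile(z[m],[50,90,98]).round(4),cv2.minAreaRect(W[t][:,:2].astype(np.float32)*1000))
    out.append(c["color"])
    out[-1]=cv2.resize(c["color"],(400,300))
cv2.imwrite("pics/f.png",np.hstack(out))
```

```text
pos [0.5594 0.1546 0.2019] yhead 78.95 tilt z [-4.e-04 -0.e+00 -1.e+00] F [ 0.2 -0.9 -1. ] gap 0.0928 gf 0.0 t 15.5
shift cm [-0.05  0.01  0.19] roll -0.001 q6 -1.3
scene cap z max [0.1259 0.1272 0.1279] ((562.43505859375, 154.0421142578125), (33.44099807739258, 52.452327728271484), 81.51302337646484)
side cap z max [0.1257 0.1285 0.1289] ((558.9354248046875, 158.9539337158203), (32.40134048461914, 48.531009674072266), 75.73519134521484)
```

View pics/f.png

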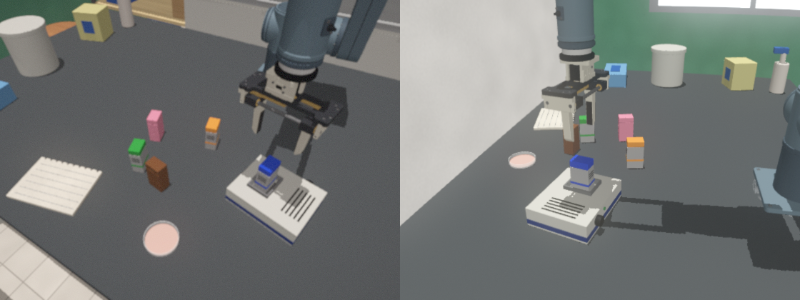

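The module stands upright in the socket with its cap top at about 0.128 m, which is home. It is at about (268,172) in the left view and (582,170) in the right. The gripper is clear and the other modules are still standing where they were.

```bash
python3 -c "
from h import *
print(hand_in())"
```

```text
the job is handed in; nothing more can be done
None
```

The blue-capped module is plugged upright into the illuminator socket, fully home and released, and the job is handed in at about 15.6 s; the green and amber modules were not touched.

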